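# Close up the spice shelf

### The job

The spices have been used, so close up the shelf with your fingertips: swing the jar's hinged lid over until it is fully shut, push the open drawer fully home, and push the sliding panel along its runner until it meets the stop at the right-hand end (your right as you face the shelf). Do not slam anything or pick anything up, and leave the jar and everything else standing where it is.

Things in the scene. Friction and masses are not known exactly. Their poses are not given: they have to be found in the camera images.
- niche: Fixed olive-wood shelf unit, 640 mm wide, in a tiled surround 130 mm high. Origin on the work surface under its middle; x from its front (robot side) to its back, y to its left seen from the robot, z up. Shelf top 80 mm up, from x = -85 mm (carcass front) to +115 mm. Below it, a drawer at y = 67 to 305 mm; a cupboard with a sliding panel at y = -305 to 45 mm, on a runner 12 mm high, 24 mm deep.
- drawer (a joint): How far the drawer is out, m: 0 is fully home, grows as it comes out towards the robot. Stiff wooden slide, about 1.5 N of friction; stays where it is left.
- drawer_face (a point): Centre of the drawer's flat front (238 mm wide, 64 mm high, from 12 to 76 mm above the work surface, no handle). It moves with the drawer; when home it lies at x = -103 mm, y = 186 mm, z = 44 mm of the shelf unit. The front stands 18 mm before the carcass front. Axes as the shelf unit.
- panel (a joint): How far the sliding panel is open, m: 0 is fully shut against the end stop, grows as it slides to the left (+y of the unit). About 1.5 N of friction; stays where it is left.
- panel_edge (a point): Middle of the panel's left upright edge, 45 mm up: the edge to push on, towards -y of the unit. The panel (180 mm wide, 18 mm thick, 13 to 77 mm up, no handle) slides wholly in front of the carcass front, so this edge is a step 18 mm deep beside a flat fixed front; the point is 9 mm before the carcass front, x = -94 mm of the unit. The stop, just as proud, is at y = -305 mm. Axes as the unit.
- jar: Loose blue ceramic jar, full, just under 1 kg, 92 mm across, 98 mm high without its lid, standing on the shelf. Origin at the centre of its underside; z up, x from its front to its hinge at the rear. It tips or slides if pushed hard (more than about 2 N sideways at the raised lid).
- lid (a joint): Angle of the jar's lid, rad: 0 is fully shut (level), grows as the front edge rises; about 1.57 is upright. Stiff hinge: the lid stays at any angle and shuts only when pushed (about 1 N at its edge).
- lid_hinge (a point): Middle of the lid's hinge axis, at the rear of the jar: 52 mm behind the jar's axis, 101 mm above its underside. The hinge axis is the jar's y.
- lid_edge (a point): Front edge of the lid, on its outer face (upper when shut): 98 mm from the hinge axis along the lid and 5 mm above it on the outer side. The lid is a flat disc 92 mm across, 8 mm thick, without a knob; only a small brass tab stands at its edge. Moves with the lid; its axes are the lid's: x from edge to hinge, z out of the outer face.
- tier_low: Lower of two stacked open steel tiffin tiers, 106 mm across, 50 mm high, loose on the shelf. Origin under its centre.
- tier_top: Upper tiffin tier, same size, standing on the lower one. Origin under its centre.
- tumbler: Loose green glass tumbler on the shelf, 70 mm across, 95 mm high. Origin under its centre.
- pestle_center (a point): Centre of a loose wooden pestle lying on the shelf's left end, 132 mm long, 30 mm thick.
- small_jar: Small loose blue ceramic pot with a knobbed cover, shut, on the shelf's right end, 66 mm across, 80 mm high. Origin under its centre.
- mortar: Loose brass mortar on the worktop before the shelf's left end, 84 mm across, 82 mm high. Origin under its centre.
- tea_glass: Loose tea glass on the worktop before the shelf's right end, 56 mm across, 80 mm high. Origin under its centre.
There are look-alikes about, which are no part of the job. Leave any purple or turquoise look-alike of the jar alone.

How it is judged:
By the outcome, as a careful person would: the job done as asked, in the order asked, and still so for the second after the job is handed in, with the robot touching nothing.
It also fails if it takes over 58 s, if anything falls off the work surface, if the arm or the gripper's body presses on something with over 40 N, if the wrist force passes 120 N, or if a joint passes its speed limit or range.

### The arm

A 6-joint arm with a two-finger parallel gripper is mounted at the origin on the work surface. World frame = base frame: x ahead of the robot, y to its left, z up, the work surface at z = 0. Lengths are in m, angles in degrees, forces in N, time in s.
With the tool pointing down it reaches from about 0.25 to 0.725 m from the base axis. Payload 9.7 kg.
Tool frame: the origin (TCP) lies at the very end of the fingers, on their centre line; the grasp point (between the pads) lies 19 mm behind it; z points along the fingers, y is the direction in which the jaws open and shut (so a half turn about z gives the same grasp; the last joint's range is limited). The gripper opens to 85 mm and grips with 20 to 120 N. Pads are 22 mm wide; open, the fingers measure 114 mm over their backs; the gripper's body (76 mm by 85 mm) begins 54 mm behind the grasp point. The pads swing forward as they close: fully open they stand 13 mm farther back than shut.
Start: joints at [-73.224, 4.979, 10.078, 95.1, 0, 90], TCP at [0.159, -0.527, 0.231] pointing down, gripper open.
Joint ranges: [-179.16, 179.16], [-48.56, 103.87], [-65.8, 70.77], [-126.05, 130.52], [-82.76, 87.17], [-180, 180]. Speed limits (degrees/s): [127.2, 127.2, 147.25, 180, 180, 180].

### API

Orientations are given as a 3x3 rotation matrix whose columns are the frame's x, y, z axes.
In Python, from cell import env gives the robot as it stands.
- The arm moves only by the tool move_arm, never from a script. Its argument "moves" is one flat list of numbers, 7 for each row, row after row: the shift along the world's x, y, z in cm, then the turn, a rotation vector about the world's x, y, z in degrees, then the opening, from -1 (shut) to 1 (fully open), so that 0 is half open. In form: [dx, dy, dz, wx, wy, wz, claw, dx, dy, dz, wx, wy, wz, claw, ...]. A call has 1 to 20 rows; each row is the pose to reach, as a shift and turn from the pose commanded when the call began; what a row does not reach only later rows make up. A row lasts 1/10 s, in which the tool goes at most 50 mm and 8.59 degrees, less where a joint would pass 70% of its speed; a pose out of reach is approached as far as the arm can. A call with a gripper value outside its range is refused whole. The fingers move at their own pace and stop on an object; "newtons" is the grip in N (left out, the last holds). Time passes only in rows, so rows that repeat a pose let the fingers close. It gives the time, the measured TCP pose, the force and the opening at its end, in the units of the state.
- env.sense(): the state, without advancing time (a new reading comes with each control period).
- env.snapshot(name): name is "side" or "top"; returns a dict with "image" (420x560x3 uint8, red, green, blue), "z_map" (420x560 float32, m along the optical axis (not along the pixel's ray), 0 where there is no reading), "mtx" (3x3 intrinsics, pixels), "distortion" ([k1, k2, p1, p2, k3] as OpenCV has them; the pictures are not rectified), "eye" and "orientation" of the camera in the world. Camera axes: x right, y down, z forward; pixel columns grow to the right and rows downward; lengths in m; the calibration is good to about 2 mm. A picture is of the moment at which its call begins.
- env.finish_job(): hands the job in, once; it reports no verdict.
Trained networks look in the newest picture that a camera, given by its name, has taken for a name from the list of things; names that differ only in an ending like _2 or _b are one class to them, and where a whole thing is asked for, a point or a joint stands for the part that bears it (a point fixed in the world has none). Each returns a list of dicts, best first, with "confidence" (0 to 1); they miss things now and then, are a little off and sometimes report something else, mostly with a low value. They report only what shows in the picture. A call takes as long as a camera call. They do not tell look-alikes from the thing itself.
- env.look_for(camera, thing): "bbox" ([left, top, right, bottom] in pixels, round what is visible of it).
- env.mark_of(camera, thing): "pixel" ([column, row] in pixels: a listed point, or the origin of a listed thing).
The state is a dict: "t": time; "joint_positions": joint angles; "joint_velocities": joint speeds; "joint_torque": joint torques, N m; "position": TCP position; "tool_rot": TCP orientation; "wrist_force": force on the tool from outside, world axes, zero at the start; "torque": the same for the moment, N m; "finger_gap": finger opening in m.
Only numpy, scipy, OpenCV 4.12 (cv2) and the standard library are available. Lean on these libraries where they do the work, as an engineer would, in place of code of your own. Each camera call takes 0.05 s, during which the arm holds its last target. There are 200 camera calls.

## Working session

There is one attempt and no reset: what is moved stays moved. The work goes in short steps, Python scripts to look and compute and a tool call to move; the robot and the scene stay as the last step left them, time stands still between calls to the robot, and variables do not carry over. Pictures are saved under pics/ and viewed, about 8 in all and at most 12, crops included, and the job is handed in when it is done.

Besides the shell and the picture viewer there is one more tool, called after "Emit:" as name(argument=value, ...) on one line, values as JSON. move_arm: Moves the arm, as the interface text tells. Its arguments: {"type":"object","properties":{"moves":{"type":"array","items":{"type":"number"}},"newtons":{"type":"number"}},"required":["moves"]}

```bash
mkdir -p pics
cat > h.py <<'E'
from cell import env
import numpy as np, cv2
def snap(n):
    return env.snapshot(n)
def save(im,f): cv2.imwrite('pics/'+f,cv2.cvtColor(im,cv2.COLOR_RGB2BGR))
def pt(s,px,z=None):
    """world point of a pixel from the z map"""
    u,v=px
    if z is None:
        w=s['z_map'][max(0,int(v)-2):int(v)+3,max(0,int(u)-2):int(u)+3]; w=w[w>0]
        z=np.median(w) if w.size else np.nan
    n=cv2.undistortPoints(np.array([[[u,v]]],float),np.array(s['mtx']),np.array(s['distortion']))[0,0]
    return np.array(s['eye'])+np.array(s['orientation'])@np.array([n[0]*z,n[1]*z,z])
def cloud(s):
    v,u=np.nonzero(s['z_map']>0)
    n=cv2.undistortPoints(np.c_[u,v].astype(float)[:,None],np.array(s['mtx']),np.array(s['distortion']))[:,0]
    z=s['z_map'][v,u][:,None]
    P=np.full(s['z_map'].shape+(3,),np.nan)
    P[v,u]=np.array(s['eye'])+np.hstack([n*z,z])@np.array(s['orientation']).T
    return P
E
python3 - <<'E'
from h import *
np.set_printoptions(precision=3,suppress=True)
names="niche drawer_face panel_edge jar lid_hinge lid_edge tier_low tier_top tumbler pestle_center small_jar mortar tea_glass".split()
for c in("side","top"):
    s=snap(c); save(s['image'],c+'0.png'); print(c,s['eye'],np.array(s['orientation'])[:,2])
    for n in names:
        m=env.mark_of(c,n)
        for k in m[:3]:
            print(n,np.round(k['pixel']),round(k['confidence'],2),pt(s,k['pixel']))
print(env.sense()['t'])
E
```

```text
side [0.145 0.785 1.204] [ 0.277 -0.555 -0.785]
niche [256. 219.] 0.61 [0.585 0.057 0.079]
drawer_face [270. 283.] 0.56 [0.478 0.173 0.004]
panel_edge [301. 199.] 0.95 [ 0.52  -0.083  0.048]
jar [335. 263.] 0.92 [0.344 0.074 0.065]
jar [254. 194.] 0.9 [0.6   0.034 0.15 ]
jar [367. 195.] 0.83 [ 0.359 -0.177  0.062]
lid_hinge [388. 186.] 0.87 [ 0.312 -0.201  0.099]
lid_hinge [362. 238.] 0.8 [ 0.324 -0.078 -0.001]
lid_hinge [280. 306.] 0.62 [0.402 0.267 0.106]
lid_edge [322. 240.] 0.87 [0.395 0.051 0.104]
lid_edge [287. 342.] 0.62 [0.346 0.339 0.103]
lid_edge [360. 163.] 0.61 [ 0.439 -0.344 -0.003]
tier_low [280. 170.] 0.76 [ 0.59  -0.088  0.13 ]
tier_top [280. 154.] 0.84 [ 0.598 -0.102  0.177]
tier_top [255. 197.] 0.4 [0.598 0.037 0.142]
tumbler [230. 232.] 0.62 [0.608 0.148 0.118]
pestle_center [196. 263.] 0.71 [0.639 0.261 0.103]
pestle_center [278. 166.] 0.66 [ 0.596 -0.087  0.141]
small_jar [290. 139.] 0.82 [ 0.599 -0.166  0.174]
mortar [244. 384.] 0.59 [0.388 0.463 0.079]
tea_glass [382. 153.] 0.61 [ 0.387 -0.383  0.032]
tea_glass [240. 141.] 0.44 [ 0.743 -0.133  0.129]
top [0.383
[... 237 characters left out ...]
9.] 0.75 [0.36  0.024 0.107]
jar [280. 184.] 0.71 [ 0.608 -0.004  0.178]
jar [343. 264.] 0.56 [ 0.377 -0.197  0.107]
lid_hinge [278. 283.] 0.83 [0.317 0.    0.1  ]
lid_hinge [342. 280.] 0.79 [ 0.328 -0.194  0.102]
lid_hinge [192. 256.] 0.63 [0.397 0.263 0.104]
lid_edge [258. 252.] 0.78 [ 0.412  0.069 -0.001]
lid_edge [356. 253.] 0.78 [ 0.411 -0.236  0.104]
lid_edge [166. 268.] 0.55 [0.361 0.341 0.105]
tier_low [356. 179.] 0.51 [ 0.631 -0.234  0.14 ]
tier_low [322. 191.] 0.49 [ 0.587 -0.126  0.176]
tier_top [324. 186.] 0.86 [ 0.603 -0.131  0.175]
tumbler [236. 177.] 0.58 [0.647 0.136 0.084]
pestle_center [198. 181.] 0.6 [0.63  0.252 0.102]
small_jar [357. 181.] 0.83 [ 0.625 -0.238  0.139]
1.4
```

View pics/side0.png

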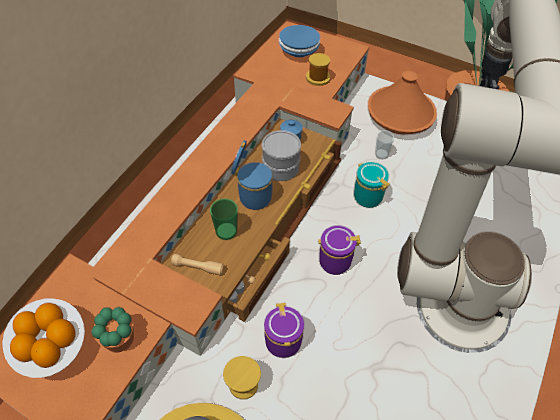

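View pics/top0.png

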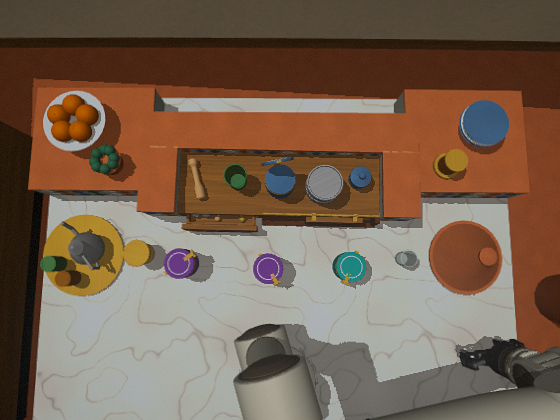

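The only blue jar with a raised lid is at side (254,190) / top (280,180). The other candidates are purple at side (337,248) and (284,328), and turquoise at (371,184), which are decoys. I'll confirm in a crop and measure.

Run:
```python
from h import *
np.set_printoptions(precision=3,suppress=True)
S=snap('side');T=snap('top')
a=cv2.resize(S['image'][110:330,180:380],(545,600),interpolation=cv2.INTER_CUBIC)[:, :]
b=cv2.resize(T['image'][140:240,165:395],(800,348),interpolation=cv2.INTER_CUBIC)
save(a,'s1.png');save(b,'t1.png')
PS,PT=cloud(S),cloud(T)
P=PT.reshape(-1,3);P=P[~np.isnan(P[:,0])]
print('shelf front from top (y, min x of z .076-.086), and .055-.08 min x')
for y in np.arange(-.3,.32,.03):
    q=P[abs(P[:,1]-y)<.006]; 
    a=q[(q[:,2]>.060)&(q[:,2]<.088)&(q[:,0]>.4)&(q[:,0]<.75)]; h=np.sort(a[:,0])
    print(round(y,2),h[:3],a[np.argsort(a[:,0])[:3],2])
# walls of the surround: z ~ .13 edges
for x in(.52,.54,.6,.64):
    q=P[(abs(P[:,0]-x)<.006)&(P[:,2]>.12)&(P[:,2]<.138)]; l=q[q[:,1]>.2];r=q[q[:,1]<-.2]
    print('surround',x,l[:,1].min() if len(l) else 0,r[:,1].max() if len(r) else 0, np.median(q[:,2]) if len(q) else 0)
# lid points
for nm,PP in(('s',PS),('t',PT)):
    q=PP.reshape(-1,3);q=q[~np.isnan(q[:,0])]
    m=(abs(q[:,1]-.01)<.08)&(q[:,0]>.5)&(q[:,0]<.76)&(q[:,2]>.165)
    q=q[m];print(nm,len(q))
    for z in np.arange(.17,.30,.01):
        r=q[abs(q[:,2]-z)<.005]
        if len(r):print(round(z,3),len(r),'x',r[:,0].min(),np.median(r[:,0]),r[:,0].max(),'y',r[:,1].min(),r[:,1].max())
```

```text
shelf front from top (y, min x of z .076-.086), and .055-.08 min x
-0.3 [0.505 0.506 0.508] [0.075 0.067 0.074]
-0.27 [0.523 0.523 0.524] [0.08  0.079 0.078]
-0.24 [0.505 0.506 0.506] [0.067 0.062 0.062]
-0.21 [0.505 0.505 0.506] [0.065 0.064 0.062]
-0.18 [0.505 0.505 0.505] [0.064 0.064 0.064]
-0.15 [0.505 0.505 0.505] [0.065 0.065 0.064]
-0.12 [0.507 0.508 0.508] [0.072 0.068 0.067]
-0.09 [0.508 0.508 0.51 ] [0.063 0.061 0.079]
-0.06 [0.526 0.527 0.527] [0.069 0.065 0.064]
-0.03 [0.527 0.528 0.528] [0.062 0.083 0.079]
-0.0 [0.527 0.528 0.528] [0.083 0.081 0.078]
0.03 [0.528 0.528 0.528] [0.079 0.076 0.074]
0.06 [0.528 0.528 0.529] [0.076 0.075 0.07 ]
0.09 [0.48  0.48  0.481] [0.076 0.074 0.07 ]
0.12 [0.478 0.478 0.48 ] [0.066 0.062 0.075]
0.15 [0.48 0.48 0.48] [0.072 0.071 0.068]
0.18 [0.481 0.481 0.481] [0.064 0.063 0.06 ]
0.21 [0.48 0.48 0.48] [0.067 0.064 0.063]
0.24 [0.479 0.48  0.48 ] [0.073 0.068 0.062]
0.27 [0.48 0.48 0.48] [0.064 0.062 0.06 ]
0.3 [0.42  0.483 0.483] [0.068 0.067 0.066]
surround 0.52 0 -0.31570956681020584 0.1283464140709507
surround 0.54 0.3190975274320776 
[... 1820 characters left out ...]
0.015725331841183642 0.015725331841183642
0.23 1 x 0.6573313113934657 0.6573313113934657 0.6573313113934657 y 0.052138655959864486 0.052138655959864486
0.24 4 x 0.6482635668671328 0.6585173725923975 0.6702016657306142 y -0.03761083847604158 0.04879051215183456
0.25 14 x 0.647073531918237 0.6557233078067783 0.6708716526960126 y -0.03435984097607137 0.04857510889530194
0.26 24 x 0.6461581487491507 0.6606948261909482 0.6671559891622454 y -0.03132291384499261 0.04287545498090088
0.27 42 x 0.6455431690926332 0.6539902297418831 0.6622155885767806 y -0.02276688102102141 0.03713913198914501
0.28 23 x 0.6474720593289163 0.6517028585050049 0.6574572401992231 y -0.014330654299806534 0.01806788966536957
```

View pics/s1.png

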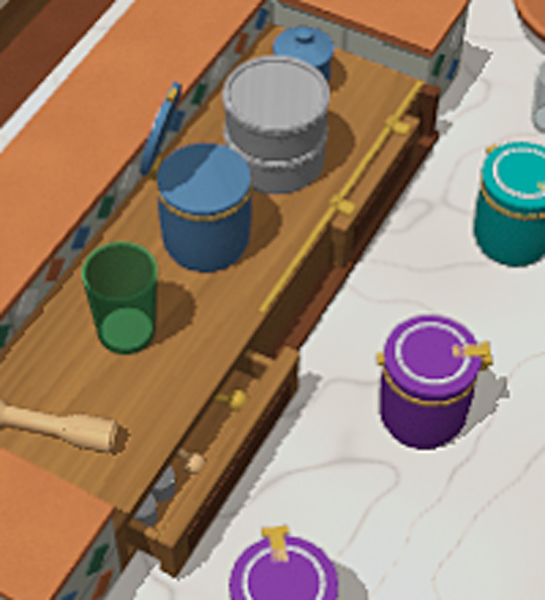

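View pics/t1.png

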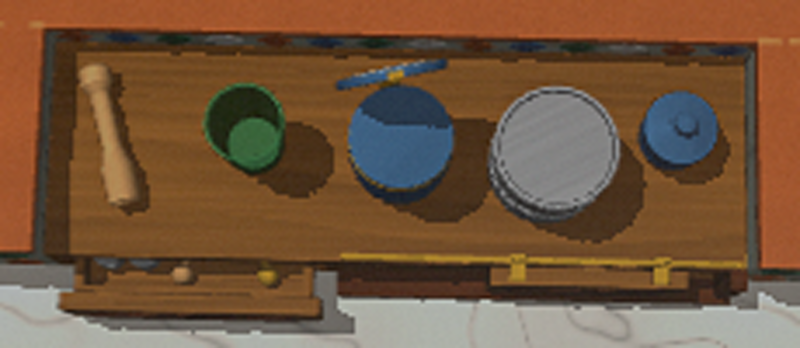

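Run:
```python
from h import *
np.set_printoptions(precision=3,suppress=True)
s=env.sense();print(s['t'],s['position'],s['tool_rot'],s['finger_gap'])
S=snap('side');T=snap('top')
for nm,X in(('s',S),('t',T)):
    q=cloud(X);im=X['image'].astype(int);blue=(im[...,2]>im[...,0]+25)
    m=blue&(q[...,0]>.5)&(q[...,0]<.76)&(abs(q[...,1])<.08)
    q=q[m]
    l=q[q[:,2]>.195];c=np.median(l,0)
    w=np.linalg.svd(l-l.mean(0))[2];print(nm,len(l),'lid c',l.mean(0),'normal',w[2],'n rms',np.std((l-l.mean(0))@w[2]))
    j=q[(q[:,2]>.165)&(q[:,2]<.186)&(q[:,0]<.668)]
    (cx,cy),r=cv2.minEnclosingCircle(j[:,:2].astype(np.float32));print('jar top',cx,cy,r,np.median(j[:,2]))
    print('lid zmax',np.sort(l[:,2])[-3:],'edge pt',l[np.argsort(l[:,2])[-8:]].mean(0))
P=np.vstack([cloud(S).reshape(-1,3),cloud(T).reshape(-1,3)])
q=P[(abs(P[:,2]-.06)<.016)&(P[:,0]>.500)&(P[:,0]<.513)&(P[:,1]>-.285)&(P[:,1]<0)]
print('panel y',np.sort(q[:,1])[[3,-4]])
q=P[(P[:,2]>.085)&(P[:,2]<.1)&(P[:,0]>.48)&(P[:,0]<.54)&(abs(P[:,1])<.29)];print('rail',len(q),q.min(0) if len(q) else'',q.max(0) if len(q) else '')
for c in('side','top'):
  for n in('lid_edge','lid_hinge'):
    print(c,n,[(np.round(k['pixel']),round(k['confidence'],2)) for k in env.mark_of(c,n)])
```

```text
1.5 [ 0.159 -0.527  0.231] [[ 0.957  0.289  0.   ]
 [ 0.289 -0.957  0.   ]
 [ 0.    -0.    -1.   ]] 0.08540580958602785
s 132 lid c [0.65  0.025 0.25 ] normal [-0.966 -0.159 -0.203] n rms 0.002504325092075693
jar top 0.6206132769584656 -0.002844669623300433 0.046163298189640045 0.1785023763349004
lid zmax [0.275 0.276 0.276] edge pt [0.648 0.013 0.275]
t 71 lid c [0.655 0.007 0.267] normal [-0.949 -0.207 -0.239] n rms 0.002115599812044455
jar top 0.6234375238418579 -0.0014243386685848236 0.04375140368938446 0.1774337509735051
lid zmax [0.276 0.276 0.276] edge pt [0.654 0.006 0.275]
panel y [-0.261 -0.084]
rail 116 [ 0.512 -0.29   0.085] [0.539 0.257 0.09 ]
side lid_edge [(array([315., 240.]), 0.68), (array([240., 144.]), 0.65), (array([363., 164.]), 0.64), (array([286., 341.]), 0.62), (array([253., 194.]), 0.41), (array([228., 230.]), 0.28)]
side lid_hinge [(array([361., 239.]), 0.73), (array([386., 186.]), 0.73), (array([280., 304.]), 0.64), (array([234., 167.]), 0.48)]
top lid_edge [(array([166., 271.]), 0.91), (array([257., 251.]), 0.63), (array([357., 253.]), 0.55), (array([278., 157.]), 0.51)]
top lid_hinge [(array([280., 283.]), 0.96), (array([345., 280.]), 0.86), (array([190., 253.]), 0.64), (array([274., 162.]), 0.5)]
```

The side crop shows the blue jar at crop (205,205) with its lid upright behind it. The drawer is out at crop (220,460) and the panel stands left of its stop. The purple and turquoise jars are already shut, so they aren't meant.

Measured:
- **Hinge:** about (.673, .007, .181), jar yaw about 10.5°, lid about 77°.
- **Drawer:** face at x = .480, home at .510.
- **Panel:** edge at y = -.084, should end at about -.124.

I'll go over and behind the lid first.

Emit:
move_arm(moves=[1,1,5,0,0,0,-1,3,3,10,0,0,-2,-1,7,7,12,0,0,-4,-1,11,11,12,0,0,-6.3,-1,15,15,12,0,0,-6.3,-1,19,19,12,0,0,-6.3,-1,23,23,12,0,0,-6.3,-1,27,27,12,0,0,-6.3,-1,31,31,12,0,0,-6.3,-1,35,35,12,0,0,-6.3,-1,39,39,12,0,0,-6.3,-1,43,43,12,0,0,-6.3,-1,46,47,12,0,0,-6.3,-1,49,50,12,0,0,-6.3,-1,51,52,12,0,0,-6.3,-1,53,53.5,12,0,0,-6.3,-1,54.3,54,12,0,0,-6.3,-1,54.3,54,12,0,0,-6.3,-1,54.3,54,12,0,0,-6.3,-1,54.3,54,12,0,0,-6.3,-1])

```text
t: 3.8
position: [0.6985, 0.0126, 0.3499]
tool_rot: [[0.983, 0.181, 0.005], [0.181, -0.983, -0.0], [0.005, 0.001, -1.0]]
wrist_force: [-0.8, -0.1, 1.5]
finger_gap: 0.0002
```

Emit:
move_arm(moves=[0,0,-2,0,0,0,-1,0,0,-4,0,0,0,-1,0,0,-6,0,0,0,-1,0,0,-7.5,0,0,0,-1,0,0,-8.2,0,0,0,-1,0,0,-8.2,0,0,0,-1])

```text
t: 4.4
position: [0.6981, 0.0124, 0.2686]
tool_rot: [[0.984, 0.181, 0.006], [0.181, -0.984, 0.0], [0.006, 0.001, -1.0]]
wrist_force: [-0.7, 1.1, 0.0]
finger_gap: -0.0001
```

Run:
```python
from h import *
np.set_printoptions(precision=3,suppress=True)
S=snap('side');T=snap('top');s=env.sense();print(s['position'],s['wrist_force'],s['joint_positions'])
a=cv2.resize(S['image'][90:290,160:360],(400,400),interpolation=cv2.INTER_CUBIC)
b=cv2.resize(T['image'][90:290,180:380],(400,400),interpolation=cv2.INTER_CUBIC)
save(np.hstack([a,b]),'c2.png')
# arc waypoints
h=np.array([.673,.007,.181]);f=np.array([-.983,-.182]);r=.088
for th in list(range(77,0,-7))+[0,-3]:
    t=np.radians(th);u=r*np.cos(t)-.005*np.sin(t)-.011;z=r*np.sin(t)+.005*np.cos(t)
    print(th,np.r_[h[:2]+u*f,h[2]+z],'d cm',100*(np.r_[h[:2]+u*f,h[2]+z]-[.702,.0126,.2685]))
```

```text
[0.699 0.013 0.269] [-0.188  0.239 -0.187] [  1.051  29.233  44.531 104.93   -0.002 170.611]
77 [0.669 0.006 0.268] d cm [-3.286 -0.631 -0.063]
70 [0.659 0.004 0.265] d cm [-4.315 -0.822 -0.31 ]
63 [0.649 0.003 0.262] d cm [-5.308 -1.006 -0.682]
56 [0.64  0.001 0.257] d cm [-6.248 -1.18  -1.175]
49 [ 0.631 -0.001  0.251] d cm [-7.123 -1.342 -1.781]
42 [ 0.623 -0.002  0.244] d cm [-7.918 -1.489 -2.49 ]
35 [ 0.616 -0.004  0.236] d cm [-8.623 -1.62  -3.293]
28 [ 0.61  -0.005  0.227] d cm [-9.226 -1.731 -4.177]
21 [ 0.605 -0.006  0.217] d cm [-9.718 -1.822 -5.13 ]
14 [ 0.601 -0.006  0.207] d cm [-10.093  -1.892  -6.136]
7 [ 0.599 -0.007  0.197] d cm [-10.345  -1.938  -7.181]
0 [ 0.597 -0.007  0.186] d cm [-10.469  -1.961  -8.25 ]
-3 [ 0.597 -0.007  0.181] d cm [-10.483  -1.964  -8.711]
```

View pics/c2.png

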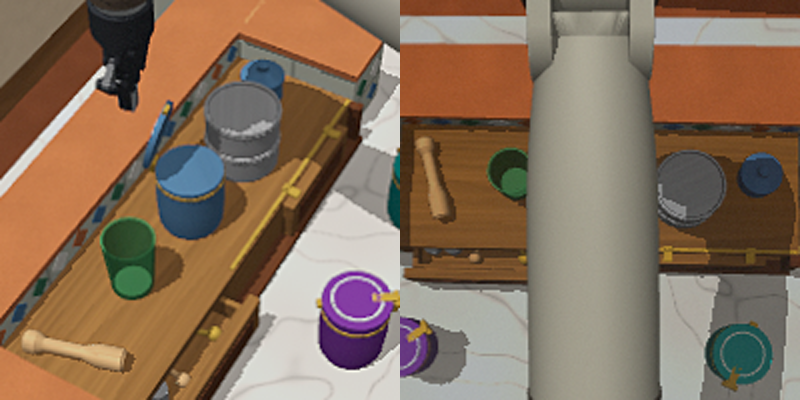

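The left view shows the fingers at (125,95), behind the raised lid at (155,130), with the jar undisturbed. Next I push it slowly along the hinge arc.

Emit:
move_arm(moves=[-1,-0.2,0,0,0,0,-1,-2,-0.4,0,0,0,0,-1,-2.6,-0.5,0,0,0,0,-1,-3,-0.6,0,0,0,0,-1,-3.3,-0.6,-0.1,0,0,0,-1,-3.6,-0.7,-0.1,0,0,0,-1,-4,-0.8,-0.2,0,0,0,-1,-4.3,-0.8,-0.3,0,0,0,-1,-4.7,-0.9,-0.4,0,0,0,-1,-5,-1,-0.6,0,0,0,-1,-5.3,-1,-0.7,0,0,0,-1,-5.6,-1.1,-0.8,0,0,0,-1,-5.9,-1.1,-1,0,0,0,-1,-6.3,-1.2,-1.2,0,0,0,-1,-6.5,-1.2,-1.4,0,0,0,-1,-6.8,-1.3,-1.6,0,0,0,-1,-7.1,-1.3,-1.8,0,0,0,-1])

```text
t: 6.2
position: [0.6276, 0.0003, 0.2484]
tool_rot: [[0.983, 0.182, 0.003], [0.182, -0.983, 0.0], [0.003, 0.001, -1.0]]
wrist_force: [0.6, -0.1, 0.3]
finger_gap: -0.0
```

Run:
```python
from h import *
np.set_printoptions(precision=3,suppress=True)
S=snap('side');s=env.sense();print(s['t'],s['position'],s['wrist_force'])
save(cv2.resize(S['image'][90:290,160:360],(600,600),interpolation=cv2.INTER_CUBIC),'c3.png')
```

```text
6.25 [0.627 0.    0.248] [-0.692  0.251 -0.231]
```

View pics/c3.png

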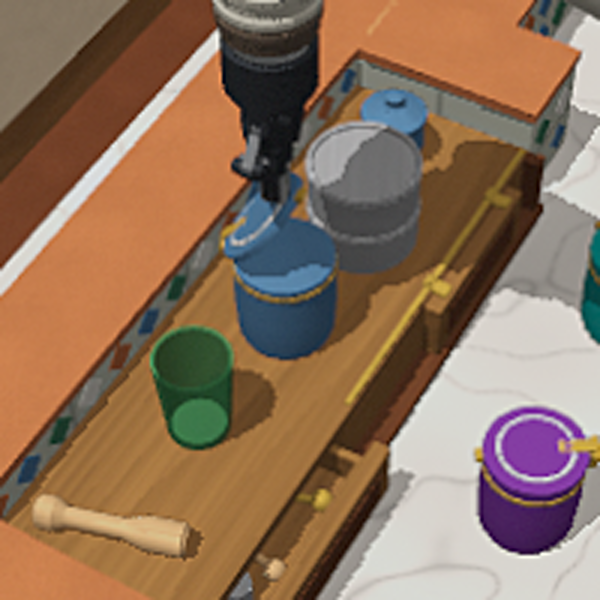

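The lid at (262,225) now tilts at about 45° under the fingertips, and the jar at (287,300) hasn't moved. I'll continue the arc until it shuts.

Emit:
move_arm(moves=[-0.3,0,-0.2,0,0,0,-1,-0.6,-0.1,-0.5,0,0,0,-1,-0.8,-0.2,-0.7,0,0,0,-1,-1.1,-0.2,-1.1,0,0,0,-1,-1.5,-0.3,-1.5,0,0,0,-1,-1.8,-0.4,-1.9,0,0,0,-1,-2.1,-0.4,-2.4,0,0,0,-1,-2.4,-0.5,-2.9,0,0,0,-1,-2.6,-0.5,-3.3,0,0,0,-1,-2.8,-0.6,-3.8,0,0,0,-1,-3,-0.6,-4.3,0,0,0,-1,-3.1,-0.6,-4.8,0,0,0,-1,-3.2,-0.6,-5.3,0,0,0,-1,-3.3,-0.6,-5.7,0,0,0,-1,-3.3,-0.6,-6,0,0,0,-1,-3.4,-0.7,-6.2,0,0,0,-1,-3.4,-0.7,-6.4,0,0,0,-1])

```text
t: 7.95
position: [0.5938, -0.0067, 0.1857]
tool_rot: [[0.983, 0.182, 0.005], [0.182, -0.983, 0.0], [0.005, 0.001, -1.0]]
wrist_force: [-4.5, -0.2, 15.5]
finger_gap: -0.0002
```

Emit:
move_arm(moves=[0,0,0.5,0,0,0,-1,0,0,2,0,0,0,-1,0,0,5,0,0,0,-1,-2,2,8,0,0,-2,-1,-5,5,8,0,0,-5,-1,-8,9,8,0,0,-9,-1,-11,13,8,0,0,-10.5,-1,-14,17,8,0,0,-10.5,-1,-15.7,19.5,8,0,0,-10.5,-1,-15.7,19.5,8,0,0,-10.5,-1,-15.7,19.5,8,0,0,-10.5,-1])

```text
t: 9.05
position: [0.4577, 0.0392, 0.2649]
tool_rot: [[0.998, 0.064, 0.0], [0.064, -0.997, 0.037], [0.003, -0.037, -0.999]]
wrist_force: [0.6, 0.1, -0.5]
finger_gap: 0.0001
```

Run:
```python
from h import *
np.set_printoptions(precision=3,suppress=True)
S=snap('side');T=snap('top');s=env.sense();print(s['t'],s['position'],s['wrist_force'])
a=cv2.resize(S['image'][90:290,160:360],(400,400),interpolation=cv2.INTER_CUBIC)
b=cv2.resize(T['image'][120:320,150:350],(400,400),interpolation=cv2.INTER_CUBIC)
save(np.hstack([a,b]),'c4.png')
for X in(S,T):
    q=cloud(X);im=X['image'].astype(int);q=q[(im[...,2]>im[...,0]+25)&(q[...,0]>.56)&(q[...,0]<.70)&(abs(q[...,1])<.08)&(q[...,2]>.17)]
    if len(q)>30:
        A=np.c_[q[:,:2]-[.622,-.002],np.ones(len(q))];c=np.linalg.lstsq(A,q[:,2],rcond=None)[0]
        print('lid plane slopes,z',c,len(q),q.min(0),q.max(0))
```

```text
9.15 [0.458 0.039 0.265] [ 0.319 -0.489  0.553]
lid plane slopes,z [ 0.017 -0.051  0.187] 666 [ 0.574 -0.05   0.17 ] [0.664 0.044 0.194]
lid plane slopes,z [-0.032  0.     0.187] 382 [ 0.61  -0.046  0.18 ] [0.667 0.042 0.195]
```

View pics/c4.png

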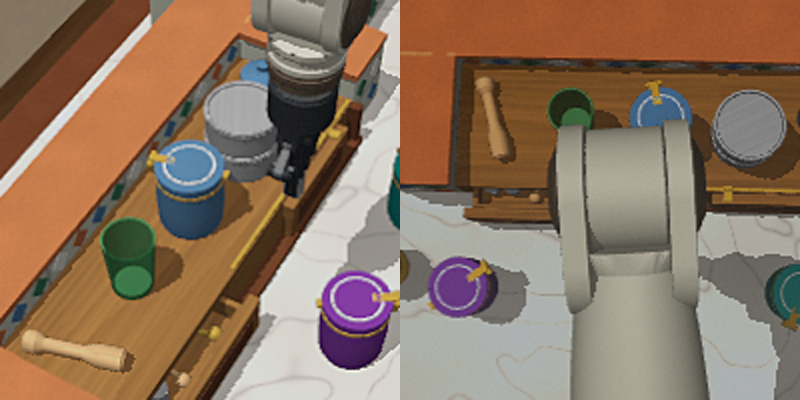

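The lid is shut and level (plane fit z = .187, slopes about 0), and the jar is still at its place at (190,190) in the left view. The last joint hit its limit while turning, so I'll use yaw 90° for the drawer. The script works out the rotation vector.

Run:
```python
from h import *
from scipy.spatial.transform import Rotation as R
s=env.sense();C=R.from_matrix(s['tool_rot'])
for y in(0,90):
    c,n=np.cos(np.radians(y)),np.sin(np.radians(y))
    print(y,(R.from_matrix([[c,n,0],[n,-c,0],[0,0,-1]])*C.inv()).as_rotvec(degrees=True).round(2))
print(s['position'],s['joint_positions'])
```

```text
0 [-2.1   0.08 -3.66]
90 [-1.7  -1.57 86.33]
[0.45780686 0.03926733 0.26490803] [  3.6015429   -6.63065605   2.35938482  98.84422956   2.0976043
 179.94350739]
```

Emit:
move_arm(moves=[-0.2,1.5,0,-0.17,-0.16,8,-1,-0.4,3,0,-0.34,-0.31,16,-1,-0.6,4.5,0,-0.5,-0.46,24.5,-1,-0.8,6,0,-0.65,-0.6,33,-1,-1,7.5,0,-0.8,-0.75,41,-1,-1.2,9,0,-1,-0.9,49,-1,-1.3,10.5,0,-1.1,-1.05,57,-1,-1.5,12,0,-1.3,-1.2,65,-1,-1.6,13,0,-1.5,-1.35,73,-1,-1.8,14,0,-1.6,-1.5,81,-1,-1.8,14.8,0,-1.7,-1.57,86.3,-1,-1.8,14.8,-3,-1.7,-1.57,86.3,-1,-1.8,14.8,-7,-1.7,-1.57,86.3,-1,-1.8,14.8,-11,-1.7,-1.57,86.3,-1,-1.8,14.8,-15,-1.7,-1.57,86.3,-1,-1.8,14.8,-18,-1.7,-1.57,86.3,-1,-1.8,14.8,-20.5,-1.7,-1.57,86.3,-1,-1.8,14.8,-22,-1.7,-1.57,86.3,-1,-1.8,14.8,-22,-1.7,-1.57,86.3,-1])

```text
t: 11.05
position: [0.4392, 0.187, 0.0428]
tool_rot: [[0.0, 1.0, -0.003], [1.0, -0.0, -0.002], [-0.002, -0.003, -1.0]]
wrist_force: [0.1, -0.1, 0.4]
finger_gap: -0.0001
```

Emit:
move_arm(moves=[1,0,0,0,0,0,-1,2,0,0,0,0,0,-1,2.4,0,0,0,0,0,-1,2.7,0,0,0,0,0,-1,3,0,0,0,0,0,-1,3.3,0,0,0,0,0,-1,3.6,0,0,0,0,0,-1,3.9,0,0,0,0,0,-1,4.2,0,0,0,0,0,-1,4.5,0,0,0,0,0,-1,4.8,0,0,0,0,0,-1,5,0,0,0,0,0,-1,5.2,0,0,0,0,0,-1,5.4,0,0,0,0,0,-1,5.4,0,0,0,0,0,-1])

```text
t: 12.55
position: [0.4944, 0.1874, 0.0446]
tool_rot: [[0.0, 1.0, 0.0], [1.0, -0.0, -0.0], [-0.0, 0.0, -1.0]]
wrist_force: [-0.4, -0.2, -1.2]
finger_gap: -0.0001
```

Emit:
move_arm(moves=[0.1,0,0,0,0,0,-1,0.2,0,0,0,0,0,-1,0.3,0,0,0,0,0,-1,0.4,0,0,0,0,0,-1])

```text
t: 12.95
position: [0.4975, 0.1873, 0.0446]
tool_rot: [[0.0, 1.0, -0.001], [1.0, -0.0, -0.0], [-0.0, -0.001, -1.0]]
wrist_force: [-8.5, 0.3, 4.0]
finger_gap: -0.0002
```

Emit:
move_arm(moves=[0.1,0,0,0,0,0,-1,0.1,0,0,0,0,0,-1])

```text
t: 13.15
position: [0.4975, 0.1873, 0.0446]
tool_rot: [[-0.0, 1.0, -0.003], [1.0, 0.0, -0.0], [-0.0, -0.003, -1.0]]
wrist_force: [-10.7, -0.6, 5.2]
finger_gap: -0.0001
```

The position stayed at .4975 while the force rose, so the drawer is home. I'll retreat and go to the panel with yaw 0.

Emit:
move_arm(moves=[-1,0,0,0,0,0,-1,-3,0,0,0,0,0,-1,-5.5,0,0,0,0,0,-1,-5.5,0,4,0,0,0,-1,-5.5,0,8,0,0,0,-1,-5.5,0,12,0,0,0,-1,-5.5,-4,12,0,0,-8,-1,-5.3,-7,12,0,0,-16,-1,-5.2,-10,12,0,0,-24,-1,-5.1,-13,12,0,0,-32,-1,-5,-16,12,0,0,-40,-1,-4.9,-19,12,0,0,-48,-1,-4.9,-21,12,0,0,-56,-1,-4.9,-23.7,12,0,0,-64,-1,-4.9,-23.7,12,0,0,-72,-1,-4.9,-23.7,12,0,0,-80,-1,-4.9,-23.7,12,0,0,-87,-1,-4.9,-23.7,12,0,0,-90,-1,-4.9,-23.7,12,0,0,-90,-1])

```text
t: 15.05
position: [0.4501, -0.0497, 0.1648]
tool_rot: [[1.0, -0.001, 0.0], [-0.001, -1.0, -0.0], [0.0, 0.0, -1.0]]
wrist_force: [0.7, 0.3, -0.2]
finger_gap: 0.0002
```

Run:
```python
from h import *
np.set_printoptions(precision=3,suppress=True)
S=snap('side');T=snap('top');s=env.sense();print(s['t'],s['position'],np.array(s['tool_rot']),s['joint_positions'][5])
a=cv2.resize(S['image'][90:290,160:360],(400,400),interpolation=cv2.INTER_CUBIC)
b=cv2.resize(T['image'][120:320,150:350],(400,400),interpolation=cv2.INTER_CUBIC)
save(np.hstack([a,b]),'c5.png')
for nm,X in(('s',S),('t',T)):
    C=cloud(X);im=X['image'].astype(int);q=C.reshape(-1,3)
    yel=(im[...,0]>150)&(im[...,1]>110)&(im[...,2]<90)
    r=C[yel&(C[...,0]>.49)&(C[...,0]<.56)&(C[...,1]>-.09)&(C[...,1]<.05)];r=r[r[:,2]<.11]
    print(nm,'rail',len(r),r.min(0) if len(r) else '',r.max(0) if len(r) else '')
    d=q[(q[:,1]>.09)&(q[:,1]<.29)&(q[:,2]>.05)&(q[:,2]<.078)&(q[:,0]>.46)&(q[:,0]<.53)]
    print('drawer face x',np.percentile(d[:,0],[1,5,50]) if len(d) else '')
    p=q[(abs(q[:,2]-.055)<.02)&(q[:,0]>.500)&(q[:,0]<.513)&(q[:,1]>-.285)&(q[:,1]<0)]
    print('panel',np.sort(p[:,1])[[2,-3]] if len(p)>5 else '')
```

```text
15.15 [ 0.45  -0.05   0.165] [[ 1.     0.001  0.   ]
 [ 0.001 -1.    -0.   ]
 [ 0.     0.    -1.   ]] 173.62811555643754
s rail 400 [ 0.508 -0.09   0.074] [0.56  0.05  0.092]
drawer face x [0.505 0.507 0.513]
panel [-0.15  -0.085]
t rail 12 [0.533 0.015 0.079] [0.534 0.05  0.087]
drawer face x [0.51  0.51  0.518]
panel [-0.261 -0.207]
```

View pics/c5.png

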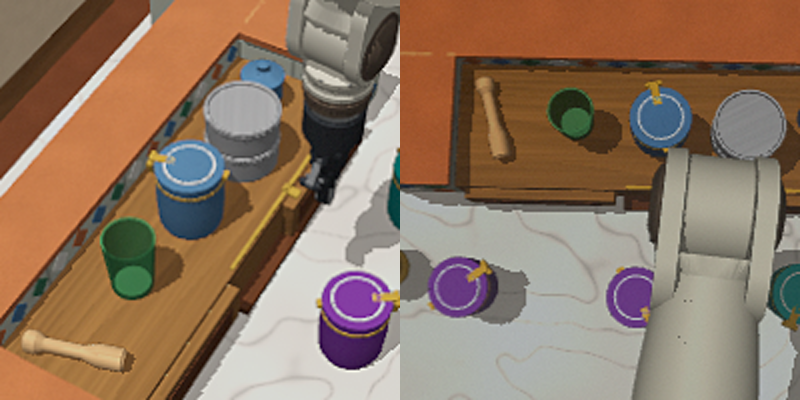

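The drawer face is at x = .510, which is home; the front at (235,300) in the left view is flush and the drawer is no longer gaping. The rail at x ≈ .533 is clear of the fingers. Next I lower, move in beside the panel edge and push right.

Emit:
move_arm(moves=[0,0,-3,0,0,0,-1,0,0,-7,0,0,0,-1,0,0,-10.5,0,0,0,-1,0,0,-12,0,0,0,-1,2,0,-12,0,0,0,-1,4,0,-12,0,0,0,-1,5.3,0,-12,0,0,0,-1,6.1,0,-12,0,0,0,-1,6.1,0,-12,0,0,0,-1])

```text
t: 16.05
position: [0.5115, -0.0496, 0.0445]
tool_rot: [[1.0, 0.001, -0.001], [0.001, -1.0, 0.0], [-0.001, -0.0, -1.0]]
wrist_force: [0.9, -1.1, 0.2]
finger_gap: 0.0
```

Emit:
move_arm(moves=[0,-0.8,0,0,0,0,-1,0,-1.5,0,0,0,0,-1,0,-1.8,0,0,0,0,-1,0,-2.1,0,0,0,0,-1,0,-2.4,0,0,0,0,-1,0,-2.7,0,0,0,0,-1,0,-3,0,0,0,0,-1,0,-3.3,0,0,0,0,-1,0,-3.6,0,0,0,0,-1,0,-3.9,0,0,0,0,-1,0,-4.2,0,0,0,0,-1,0,-4.5,0,0,0,0,-1,0,-4.8,0,0,0,0,-1,0,-5.1,0,0,0,0,-1,0,-5.4,0,0,0,0,-1,0,-5.6,0,0,0,0,-1,0,-5.6,0,0,0,0,-1])

```text
t: 17.75
position: [0.5113, -0.1061, 0.0448]
tool_rot: [[1.0, -0.001, 0.0], [-0.001, -1.0, -0.0], [0.0, 0.0, -1.0]]
wrist_force: [0.0, 0.1, 0.3]
finger_gap: -0.0001
```

Emit:
move_arm(moves=[0,-0.1,0,0,0,0,-1,0,-0.2,0,0,0,0,-1,0,-0.3,0,0,0,0,-1,0,-0.4,0,0,0,0,-1,0,-0.5,0,0,0,0,-1])

```text
t: 18.25
position: [0.5112, -0.1103, 0.0447]
tool_rot: [[1.0, -0.0, -0.0], [-0.0, -1.0, 0.001], [-0.0, -0.001, -1.0]]
wrist_force: [0.0, 8.7, 0.0]
finger_gap: 0.0002
```

Emit:
move_arm(moves=[0,-0.1,0,0,0,0,-1,0,-0.1,0,0,0,0,-1])

```text
t: 18.45
position: [0.5112, -0.1103, 0.0448]
tool_rot: [[1.0, 0.001, -0.0], [0.001, -1.0, 0.003], [-0.0, -0.003, -1.0]]
wrist_force: [-0.2, 10.5, 1.2]
finger_gap: -0.0001
```

Same position with rising force, so the panel has met its stop. I'll back off, rise and check everything.

Emit:
move_arm(moves=[0,0.5,0,0,0,0,-1,0,2,0,0,0,0,-1,-2,3,0,0,0,0,-1,-6,3,0,0,0,0,-1,-7,3,4,0,0,0,-1,-7,3,8,0,0,0,-1,-7,3,12,0,0,0,-1,-8,2,16,0,0,0,-1,-11,-1,20,0,0,3,-1,-14,-5,20,0,0,6,-1,-17,-9,20,0,0,9,-1,-20,-13,20,0,0,12,-1,-22,-17,20,0,0,15,-1,-22,-21,20,0,0,15,-1,-22,-25,20,0,0,15,-1,-22,-27,20,0,0,15,-1,-22,-27,20,0,0,15,-1])

```text
t: 20.15
position: [0.291, -0.3832, 0.2438]
tool_rot: [[0.967, 0.256, -0.002], [0.256, -0.967, 0.001], [-0.001, -0.001, -1.0]]
wrist_force: [-1.0, 0.4, -0.7]
finger_gap: -0.0003
```

Run:
```python
from h import *
np.set_printoptions(precision=3,suppress=True)
S=snap('side');T=snap('top');s=env.sense();print(s['t'],s['position'],s['wrist_force'])
a=cv2.resize(S['image'][110:310,180:380],(400,400),interpolation=cv2.INTER_CUBIC)
b=cv2.resize(T['image'][120:320,180:380],(400,400),interpolation=cv2.INTER_CUBIC)
save(np.hstack([a,b]),'c6.png')
for nm,X in(('s',S),('t',T)):
    C=cloud(X);im=X['image'].astype(int);q=C.reshape(-1,3)
    d=q[(q[:,1]>.09)&(q[:,1]<.29)&(q[:,2]>.05)&(q[:,2]<.078)&(q[:,0]>.46)&(q[:,0]<.53)]
    print(nm,'drawer x',np.percentile(d[:,0],[1,5]))
    p=q[(abs(q[:,2]-.055)<.02)&(q[:,0]>.495)&(q[:,0]<.513)&(q[:,1]>-.32)&(q[:,1]<0)]
    print('panel left edge y',np.sort(p[:,1])[-3:],'gap',[ (round(y,3),int((abs(p[:,1]-y)<.004).sum())) for y in np.arange(-.31,-.25,.008)])
    l=C[(im[...,2]>im[...,0]+25)&(C[...,0]>.56)&(C[...,0]<.70)&(abs(C[...,1])<.08)&(C[...,2]>.18)]
    c=np.linalg.lstsq(np.c_[l[:,:2]-[.622,-.002],np.ones(len(l))],l[:,2],rcond=None)[0]
    print('lid plane',c,'circle',cv2.minEnclosingCircle(l[:,:2].astype(np.float32)))
```

```text
20.25 [ 0.291 -0.381  0.244] [-0.134  0.054 -0.749]
s drawer x [0.505 0.506]
panel left edge y [-0.123 -0.122 -0.121] gap [(np.float64(-0.31), 10), (np.float64(-0.302), 14), (np.float64(-0.294), 8), (np.float64(-0.286), 10), (np.float64(-0.278), 8), (np.float64(-0.27), 12), (np.float64(-0.262), 10), (np.float64(-0.254), 12)]
lid plane [ 0.008 -0.013  0.187] circle ((0.62159663438797, -0.0022479300387203693), 0.04726479575037956)
t drawer x [0.51 0.51]
panel left edge y [-0.125 -0.123 -0.122] gap [(np.float64(-0.31), 7), (np.float64(-0.302), 4), (np.float64(-0.294), 5), (np.float64(-0.286), 5), (np.float64(-0.278), 4), (np.float64(-0.27), 6), (np.float64(-0.262), 6), (np.float64(-0.254), 7)]
lid plane [ 0.002 -0.003  0.186] circle ((0.6235912442207336, -0.0013836673460900784), 0.04531015828251839)
```

View pics/c6.png

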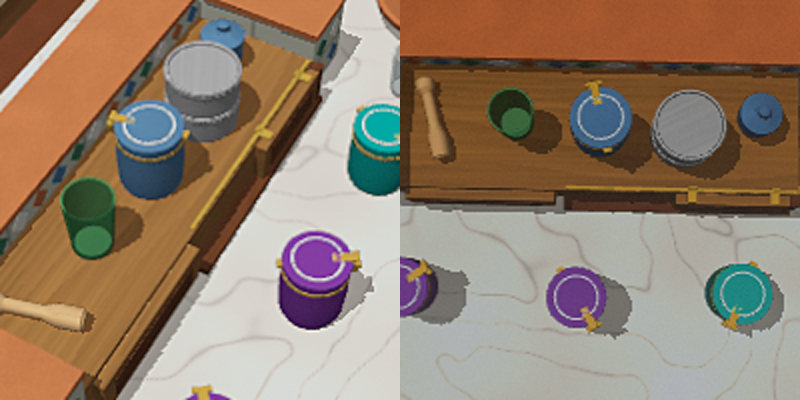

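The last picture shows the lid flat on the jar at (150,125), the drawer front flush, and the panel against its right-hand stop. Everything else is in place, so I'm handing in.

```bash
python3 -c "
from cell import env
print(env.finish_job())"
```

```text
the job is handed in; nothing more can be done
None
```

I shut the jar's lid, pushed the drawer home and slid the panel to its right-hand stop, in that order. The job is handed in at about 20 s, with no verdict reported.

Last checks, taken with the arm clear:

- **Lid:** it is level at z ≈ 0.187 m with slopes of at most about 0.01. The jar is within 1 mm of where it started. Pressing the lid down at the end gave about 15 N, more than intended, but the jar did not move.
- **Drawer:** the front is at x ≈ 0.510 m from the top camera, which is its home position. The side camera read about 0.505 m, within its noise. The push also stopped firmly at about 10 N.
- **Panel:** the left edge is at y ≈ -0.123 m, and fully shut is about -0.1235 m. There is no gap at the stop, and the push ended firmly at about 10 N.
- **Everything else:** the rest of the shelf and the purple and turquoise jars look undisturbed. The mortar and tea glass were not in the final crop; I did not go near them.

The last joint reached its range limit on the way to the drawer, so that move stopped short. I turned the tool 90° and carried on, with no contact.

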